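# Shut and bolt the gate of a mosaic casting frame

### The arm

A 6-joint arm with a two-finger parallel gripper is mounted at the origin on a cart in front of the work surface, level with it; the furniture and walls round the work are solid. World frame = base frame: x ahead of the robot, y to its left, z up, the work surface at z = 0. Lengths are in m, angles in rad, forces in N, time in s.
With the tool pointing down it reaches from about 0.35 to 1 m from the base axis. Payload 7.1 kg.
Tool frame: the origin (TCP) lies between the finger pads; the fingertips stand 22 mm ahead of it and the grasp point (between the pads) lies 3 mm ahead of it; z points along the fingers, y is the line along which they close (so a half turn about z gives the same grasp; the last joint's range is limited). The gripper opens to 85 mm and grips with 20 to 120 N. Pads are 22 mm wide; open, the fingers measure 114 mm over their backs; the gripper's body (76 mm by 85 mm) begins 54 mm behind the grasp point. The pads swing forward as they close: fully open they stand 13 mm farther back than shut.
Start: joints at [-1.337, 0.423, 1.63, -0, 1.089, -0.019], TCP at [0.156, -0.605, 0.253] pointing down, gripper open.
Joint ranges: [-3, 3], [-0.9, 2.11], [0.09, 2.58], [-1.31, 4.45], [0.11, 2.69], [-2.54, 2.54]. Speed limits (rad/s): [2.39, 2.39, 3.01, 3.14, 3.14, 3.14].

### API

Orientations are given as a rotation vector (axis times angle).
In Python, from rig import manip gives the robot as it stands. The module is installed in compiled form; this text tells all that it offers. Calls block until the motion is done:
- manip.move_to(position, orientation): joint-space move of the TCP to a pose.
- manip.servo_line(position, orientation=None, rate=0.15): straight line of the TCP; orientation=None keeps the orientation; rate is the mean speed in m/s.
- manip.set_joints(angles): joint-space move.
- manip.command_gripper(opening, f_grip=None): finger opening in m; f_grip is the grip in N (None keeps the last); returns when the fingers have stopped.
- manip.hold(seconds).
- manip.solve_ik(position, orientation): joint angles nearest the present ones, or None.
- manip.camera(name): name is "scene" or "side" or "wrist"; returns a dict with "image" (420x560x3 uint8, red, green, blue), "fx", "fy", "cx", "cy" (pixels), "cam_to_world" (4x4, takes a point from camera to world coordinates); the wrist camera has in their place "mount" (4x4, takes a point from camera to tool coordinates, whose origin is the TCP and whose axes are the flange's). Camera axes: x right, y down, z forward; pixel columns grow to the right and rows downward; lengths in m; the calibration is good to about 2 mm. A picture is of the moment at which its call begins: read the wrist's pose just before it. There is no depth.
A pose or a line that the arm cannot do raises manip.IKError and nothing moves.
- manip.sign_off(): hands the job in; it is judged then, once.
Readings, each from a call of its own:
- manip.get_time(): time.
- manip.get_joint_positions(): joint angles.
- manip.get_joint_vel(): joint speeds.
- manip.get_tau(): joint torques, N m.
- manip.get_position(): TCP position.
- manip.get_ee_rot(): TCP orientation.
- manip.get_contact_force(): force on the tool from outside, world axes, zero at the start.
- manip.get_torque(): the same for the moment, N m.
- manip.get_width(): finger opening in m.
- manip.get_grip_force(): force on a finger pad.
Only numpy, scipy, OpenCV 4.12 (cv2) and the standard library are available. Lean on these libraries where they do the work, as an engineer would, in place of code of your own. Each camera call takes 0.05 s, during which the arm holds its last target. There are 200 camera calls.

### The job

The mosaic in the wooden casting frame is laid and the frame has to be closed before the backing is poured. With the fingertips, push the frame's hinged side fully shut, then push its bolt by the knob all the way home into the keeper. Only push: pick nothing up, do not shove the frame along the table, and leave the things round it where they are.

Things in the scene. Friction and masses are not known exactly. Their poses are not given: they have to be found in the camera images.
- frame: Wooden casting frame on a plywood base, loose, 2.7 kg, a mosaic on its floor. Origin: on the base's underside (z up; level x, y along the edges). In mm: base x -142..126, y -106..106, 12 thick; rails 18 thick, tops at z 58: long rail at y -81, hinge-end rail at x 101, bolt-end rail at x -119 (y -72..90). The fourth side, y 72..90, is the hinged gate.
- gate_hinge (a point): Upright hinge pin of the gate, at frame x = +114, y = +72, z = 35.5 mm. Its axes turn with the gate: x points along the gate away from its free end, y points square off the gate's outer face, z up.
- gate (a joint): Angle of the gate, rad: 0 fully shut (in line with the frame, against its stop); grows as the free end swings outward, to 1.6. It starts 0.45 to 0.8 open. Stiff hinge (0.12 N m of friction): the gate stays where it is left and about 0.6 N at its free end moves it. Push its outer face to shut it.
- gate_end (a point): Top outer corner of the gate's free end, 222 mm along the gate from the pin and 18 mm outward of it, 58 mm above the frame's underside; axes as gate_hinge. The gate is a wooden bar 4 to 222 mm along from the pin, 0 to 18 mm outward of it, 13 to 58 mm above the frame's underside.
- bolt_knob (a point): Centre of the 15 mm steel ball on the bolt's upright stem (8.4 mm thick), 90.5 mm above the frame's underside. The bolt is an 8 mm rod on top of the gate near its free end; drawn back (0), the ball is 180 mm along from the pin and 9 mm outward of it. The rod's guides on both sides reach 73 mm. Axes as gate_hinge: the bolt goes home along -x.
- bolt (a joint): Travel of the bolt towards the gate's free end, m: 0 drawn back, 0.024 fully home, its end through the keeper. It starts at 0 to 0.004, drags (1.5 N) and stays where it is left. It enters the keeper only when the gate is fully shut (3 mm of play each side); otherwise it strikes the keeper's side.
- keeper (a point): Middle of the keeper, a steel strap staple on top of the bolt-end rail, 20 mm wide (14 mm inside) and 13 mm long; its top is 74.5 mm above the frame's underside.
- glue_bottle: White glue bottle with a red nozzle, upright, 53 mm thick and 153 mm tall, origin at its foot; bystander, on the light work board beyond and left of the frame.
- whetstone: Grey whetstone 50 x 88 x 21 mm lying on the table left of the frame's hinge end; origin under its centre; bystander.
- slab_brown: Rough brown stone slab 77 x 121 x 26 mm lying left of the frame on the light work board (which covers the table at x above 500 mm, y above -93 mm; its top is 10.5 mm above the table); origin under its centre; bystander.

How it is judged:
By the outcome, as a careful person would: the job done as asked, in the order asked, and still so for the second after the job is handed in, with the robot touching nothing.
It also fails if it takes over 54 s, if anything falls off the work surface, if the arm or the gripper's body presses on something with over 40 N, if the wrist force passes 120 N, or if a joint passes its speed limit or range.

## Working session

There is one attempt and no reset: what is moved stays moved. The work goes in short steps, each a Python script; the robot and the scene stay as the last script left them, time stands still between calls to the robot, and variables do not carry over. Pictures are saved under pics/ and viewed, at most 10 in all, crops included, and the job is handed in when it is done.

```bash
mkdir -p pics; python3 - <<'E'
from rig import manip
import cv2,pickle,numpy as np
d={}
for n in("scene","side"):
    c=manip.camera(n);d[n]=c
    cv2.imwrite(f"pics/{n}0.png",c["image"][:,:,::-1]);print(n,c["fx"],c["cx"],c["cy"],np.round(c["cam_to_world"],3).tolist())
pickle.dump(d,open("c0.pkl","wb"))
print(manip.get_ee_rot(),manip.get_time(),manip.get_width())
E
```

```text
scene 513.8267652176077 278.488092419951 208.0530052810221 [[-0.88, -0.309, 0.362, 0.216], [-0.476, 0.558, -0.68, 0.517], [0.008, -0.771, -0.637, 0.721], [0.0, 0.0, 0.0, 1.0]]
side 508.7493963758674 278.4820185183204 212.31559028926506 [[-0.972, -0.083, 0.222, 0.379], [-0.235, 0.437, -0.868, 0.7], [-0.025, -0.896, -0.444, 0.538], [0.0, 0.0, 0.0, 1.0]]
[-3.11515697e+00 -3.95821219e-01  2.47576695e-04] 0.1 0.08556836603574104
```

View pics/scene0.png

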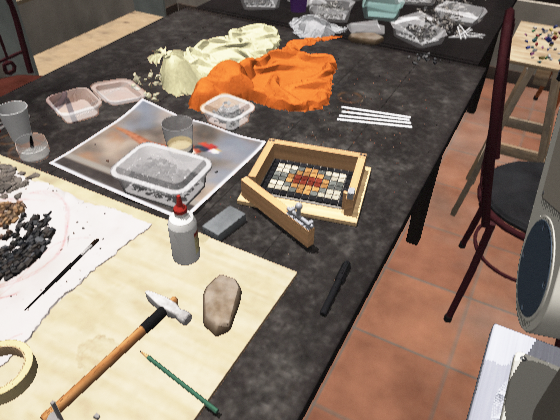

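View pics/side0.png

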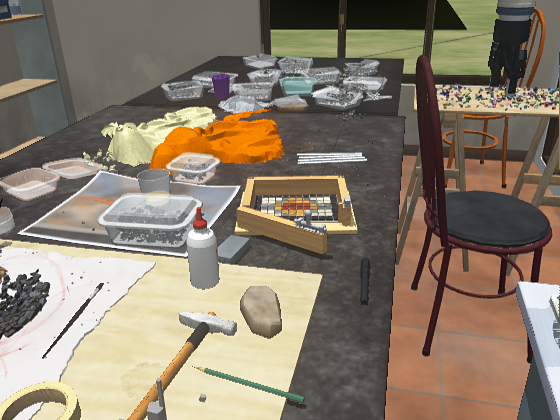

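The scene view shows the frame at about (305,180). The gate is open towards the viewer, with its hinge near (247,190) and its free end near (313,240). The bottle (183,235), whetstone (224,222) and slab (222,305) are to its left. I'll enlarge the frame in both views.

```bash
python3 - <<'E'
import cv2,pickle,numpy as np
d=pickle.load(open("c0.pkl","rb"))
a=d["scene"]["image"][130:256,230:380,::-1]
b=d["side"]["image"][165:265,225:375,::-1]
A=cv2.resize(a,None,fx=5,fy=5,interpolation=cv2.INTER_CUBIC)[:600]
B=cv2.resize(b,None,fx=5,fy=5,interpolation=cv2.INTER_CUBIC)
for I,(u,v) in((A,(230,130)),(B,(225,165))):
    for k in range(0,750,100):
        cv2.putText(I,str(u+k//5),(k,10),0,.35,(0,255,255),1);cv2.line(I,(k,12),(k,18),(0,255,255))
        if k<600: cv2.putText(I,str(v+k//5),(0,k+4),0,.35,(0,255,255),1);cv2.line(I,(25,k),(30,k),(0,255,255))
cv2.imwrite("pics/A.png",A);cv2.imwrite("pics/B.png",B)
E
```

```text
(no output)
```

View pics/A.png

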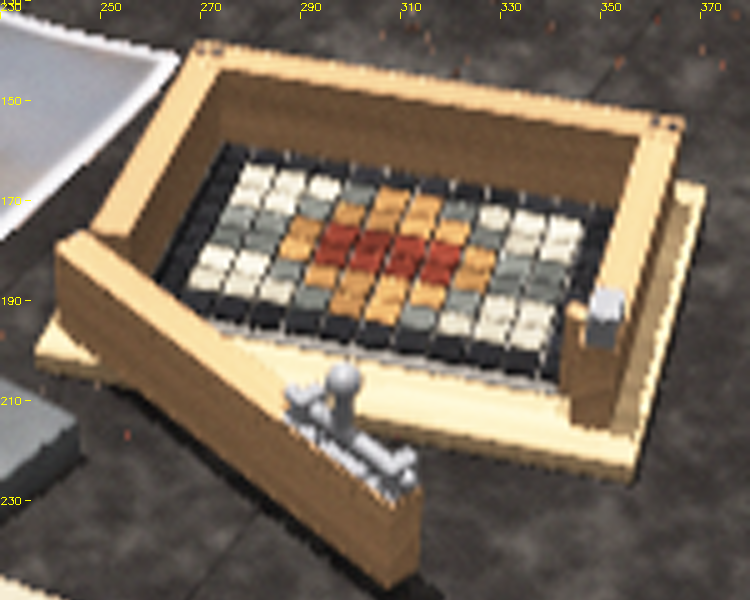

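View pics/B.png

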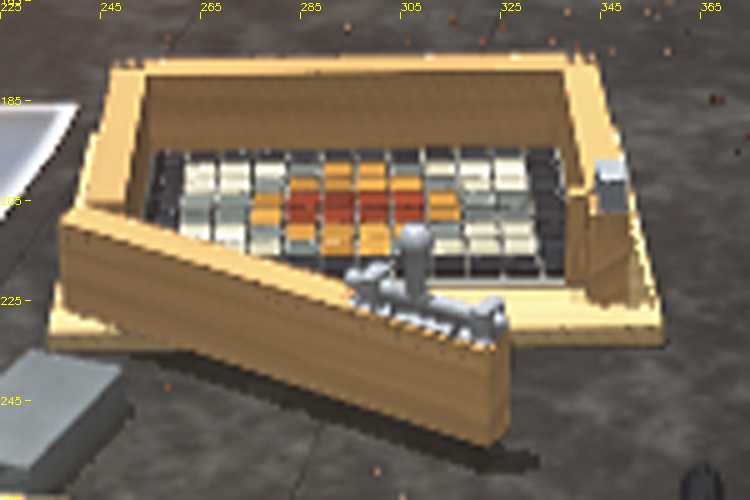

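The crops give these pixels:

| Point | Scene | Side |
|---|---|---|
| Far rail corner, left | (269,138) | (247,178) |
| Far rail corner, right | (367,154) | (344,178) |
| Ball | (298,205) | (308,213) |
| Gate free-end top corner | (308,231) | (323,235) |
| Keeper | (351,189) | (347,198) |

I'll cast these onto planes at the known heights and fit the frame pose.

```bash
cat > h.py <<'E'
import numpy as np,pickle
def ray(c,u,v,z):
    M=c["cam_to_world"];d=M[:3,:3]@[(u-c["cx"])/c["fx"],(v-c["cy"])/c["fy"],1];o=M[:3,3]
    return o+d*(z-o[2])/d[2]
def fit(P,Q):   # 2D rigid: Q = R P + t
    p=P.mean(0);q=Q.mean(0);z=((Q-q)@[1,1j])@np.conj((P-p)@[1,1j])
    a=np.angle(z);R=np.array([[np.cos(a),-np.sin(a)],[np.sin(a),np.cos(a)]]);return a,R,q-R@p
E
python3 - <<'E'
from h import *
d=pickle.load(open("c0.pkl","rb"))
off={"scene":(230,130),"side":(225,165)}
def W(n,U,V,z): return ray(d[n],(U+.5)/5-.5+off[n][0],(V+.5)/5-.5+off[n][1],z)[:2]
pts={"scene":[((110,-90),197,42,.058),((-128,-90),685,122,.058),((126,106),37,352,.012),((-142,106),632,462,.012)],
"side":[((110,-90),113,67,.058),((-128,-90),598,67,.058),((126,106),52,332,.012),((-142,106),662,326,.012)]}
P=[];Q=[]
for n in pts:
    for f,U,V,z in pts[n]: P.append(f);Q.append(W(n,U,V,z))
P=np.array(P)/1e3;Q=np.array(Q)
a,R,t=fit(P,Q);print("yaw",a,"t",t);print(np.round((Q-(P@R.T+t))*1e3,1).tolist())
F=lambda w:(np.array(w)-t)@R*1e3
h=np.array([114,72])
for nm,z,px in(("ball",.0905,{"scene":(343,379),"side":(416,240)}),("end",.058,{"scene":(390,506),"side":(490,348)}),("hingetop",.058,{"scene":(57,245),"side":(62,216)}),("keeper",.0745,{"scene":(606,295),"side":(611,168)})):
    for n,(U,V) in px.items():
        f=F(W(n,U,V,z))-h;print(nm,n,W(n,U,V,z).round(4),(f+h).round(1),"r",np.hypot(*f).round(1),"ang",np.arctan2(f[1],-f[0]).round(3))
E
```

```text
yaw 0.2092906604712524 t [ 0.61320104 -0.34771933]
[[-0.6, -0.4], [0.0, -0.5], [-3.0, -1.7], [1.8, -4.2], [0.5, 3.4], [-0.9, 11.0], [-0.7, -3.9], [2.9, -3.7]]
ball scene [ 0.5441 -0.1812] [-33.  177.3] r 180.8 ang 0.622
ball side [ 0.5457 -0.1844] [-32.1 173.8] r 178.1 ang 0.609
end scene [ 0.5106 -0.157 ] [-60.8 207.9] r 221.4 ang 0.661
end side [ 0.512  -0.1612] [-60.2 203.5] r 218.3 ang 0.647
hingetop scene [ 0.7111 -0.2391] [118.3  85.9] r 14.6 ang 1.873
hingetop side [ 0.713  -0.2431] [119.4  81.6] r 11.0 ang 2.082
keeper scene [ 0.4818 -0.3008] [-118.8   73.2] r 232.8 ang 0.005
keeper side [ 0.4821 -0.3001] [-118.4   73.8] r 232.4 ang 0.008
```

The gate angle comes out at about 0.58. The ball and gate-end radii match the given geometry (180 and 222), and the frame offset is good to about 4 mm. Next I'll check clearance to the bystanders and dry-run the IK.

```bash
cat >> h.py <<'E'
YAW=.209; T=np.array([.6132,-.3495])
C,S=np.cos(YAW),np.sin(YAW); RF=np.array([[C,-S],[S,C]])
ORI=np.pi*np.array([np.cos(YAW/2),np.sin(YAW/2),0])
def w(fx,fy,tip): # frame mm -> TCP world with fingertip height (m)
    p=RF@(np.array([fx,fy])/1e3)+T; return np.array([p[0],p[1],tip+.022])
def push(th,gap=0,al=208):
    o=18+11*np.sin(th)+14.5*np.cos(th)+gap
    return 114-al*np.cos(th)+o*np.sin(th), 72+al*np.sin(th)+o*np.cos(th)
E
python3 - <<'E'
from h import *
from rig import manip
d=pickle.load(open("c0.pkl","rb"))["scene"]
for n,u,v,z in(("stone",224,220,.021),("bottlefoot",184,258,.01),("slabnear",238,283,.03),("slabr",241,290,.03),("marker",345,268,.005)):
    p=ray(d,u,v,z);print(n,p.round(3))
for th in(.7,.58,.3,0): 
    q=w(*push(th,20),.042);print(th,q.round(3),manip.solve_ik(q,ORI) is not None)
print(w(*push(.62,25),.2),w(170,81,.08))
E
```

```text
stone [ 0.694 -0.141  0.021]
bottlefoot [ 0.707 -0.019  0.01 ]
slabnear [0.571 0.    0.03 ]
slabr [0.558 0.012 0.03 ]
marker [ 0.425 -0.15   0.005]
0.7 [ 0.553 -0.108  0.064] True
0.58 [ 0.536 -0.128  0.064] True
0.3 [ 0.508 -0.182  0.064] True
0 [ 0.495 -0.247  0.064] True
[ 0.54355048 -0.11621581  0.222     ] [ 0.76269459 -0.23499075  0.102     ]
```

```bash
python3 - <<'E'
from h import *
from rig import manip
manip.command_gripper(0.0,20)
P=lambda th,g,tip=.042:w(*push(th,g),tip)
manip.move_to(P(.64,14,.2),ORI)
f0=manip.get_contact_force();print("f0",f0,manip.get_time())
manip.servo_line(P(.64,14),rate=.15)
f0=manip.get_contact_force();print("down",f0.round(2),manip.get_time())
n=RF@[0,1.]
for th in np.arange(.6,.059,-.06):
    manip.servo_line(P(th,0),rate=.08)
    f=(manip.get_contact_force()-f0);print(round(th,2),f.round(2),round(manip.get_time(),1))
    if np.linalg.norm(f)>5: print("STOP");break
c=manip.camera("scene");cv=__import__("cv2")
a=c["image"][130:256,230:380,::-1];cv.imwrite("pics/A1.png",cv.resize(a,None,fx=5,fy=5,interpolation=2)[:600])
E
```

```text
f0 [0.69377291 0.43752526 0.75930918] 3.075
down [-0.63  0.11 -0.08] 4.275
0.6 [-0.23 -0.14  0.06] 4.7
0.54 [ 0.97 -0.    1.05] 5.0
0.48 [ 0.52 -0.33  0.5 ] 5.3
0.42 [ 0.92 -0.28  0.18] 5.6
0.36 [ 1.08 -0.22  0.8 ] 5.9
0.3 [1.42 0.23 0.27] 6.2
0.24 [-0.17 -0.23  0.16] 6.6
0.18 [ 0.51 -0.18 -0.48] 6.9
0.12 [ 0.32 -0.01  0.44] 7.2
0.06 [ 0.49 -0.88  0.19] 7.5
```

View pics/A1.png

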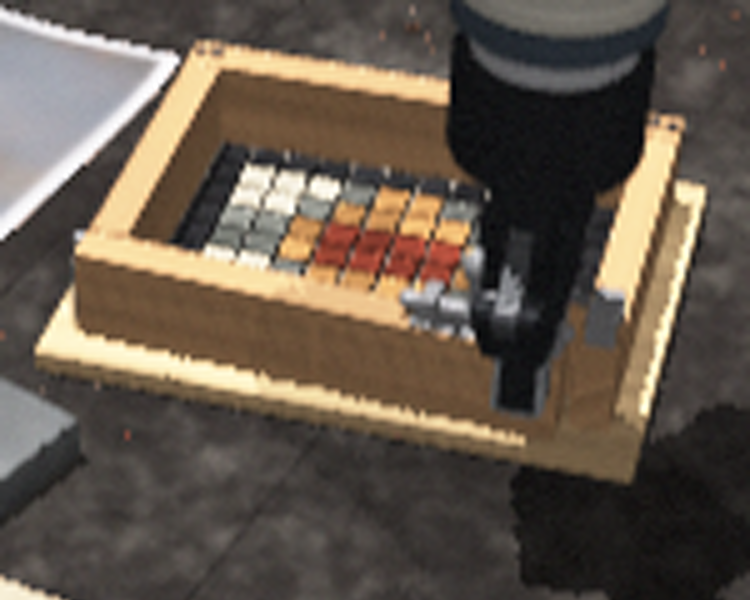

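The gate is almost shut: its top edge runs from (80,235) to about (570,330) in the crop, and the frame hasn't moved. I'll seat it against its stop with small force-guarded steps.

```bash
cat >> h.py <<'E'
def force(m,k=6):
    F=[]
    for _ in range(k): m.hold(.02);F.append(m.get_contact_force())
    return np.mean(F,0)
E
python3 - <<'E'
from h import *
from rig import manip
n=RF@[0,1.]
p=manip.get_position();x0,y0=(RF.T@(p[:2]-T))*1e3;print(x0,y0)
f0=force(manip)@np.r_[n,0];print("base",f0)
y=y0;prev=0
for i in range(60):
    y-=.7
    manip.servo_line(w(x0,y,.042),rate=.03)
    f=force(manip)@np.r_[n,0];print(round(y-14.5,1),round(f,2),end="; ")
    if f>4.5 or y-14.5<80: break
print(manip.get_position(),manip.get_time())
E
```

```text
-91.75772945591258 117.28610331976499
base -0.07378897408812557
102.1 0.32; 101.4 0.11; 100.7 -0.01; 100.0 -0.08; 99.3 -0.24; 98.6 0.15; 97.9 0.13; 97.2 0.14; 96.5 0.35; 95.8 0.4; 95.1 0.25; 94.4 -0.16; 93.7 0.32; 93.0 0.0; 92.3 0.23; 91.6 0.09; 90.9 0.15; 90.2 0.26; 89.5 0.04; 88.8 0.62; 88.1 0.07; 87.4 1.26; 86.7 5.2; [ 0.50226306 -0.26895218  0.06396305] 15.7167
```

A clear stop shows at 5.2 N. I'll back off, rise, and look at the knob with the scene and wrist cameras.

```bash
python3 - <<'E'
from h import *
from rig import manip
import cv2
from scipy.spatial.transform import Rotation as Ro
p=manip.get_position();x0,y0=(RF.T@(p[:2]-T))*1e3
manip.servo_line(w(x0,y0+20,.042),rate=.1)
manip.servo_line(w(x0,y0+20,.15),rate=.2)
manip.servo_line(w(-30,81,.20),rate=.25)
manip.hold(.2)
M=np.eye(4);M[:3,:3]=Ro.from_rotvec(manip.get_ee_rot()).as_matrix();M[:3,3]=manip.get_position()
c=manip.camera("wrist");c["cam_to_world"]=M@c["mount"]
s=manip.camera("side")
pickle.dump((c,s),open("c1.pkl","wb"))
cv2.imwrite("pics/w1.png",c["image"][:,:,::-1])
print(manip.get_time())
E
```

```text
17.575
```

View pics/w1.png

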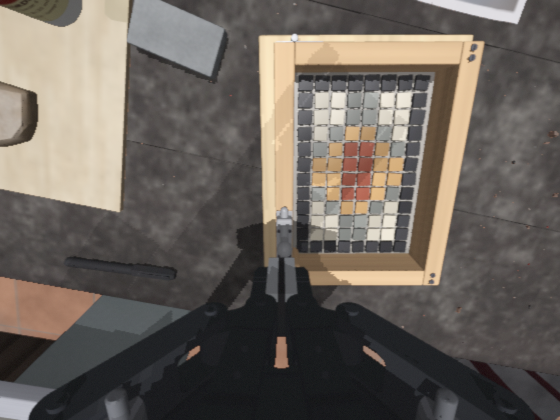

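The wrist view shows the gate shut and lined up: its outer edge is near column 274, the hinge pin at (295,38), and the far corners at (483,42) and (439,285). The bolt's rear end is at (284,212). I'll refit the frame from these.

```bash
python3 - <<'E'
from h import *
import cv2
c,s=pickle.load(open("c1.pkl","rb"))
F=lambda p:(RF.T@(p[:2]-T))*1e3
for n,u,v,z in(("hinge c",273,42,.058),("outer edge",274,230,.058),("inner edge",295,70,.058),("corner",483,42,.058),("corner2",439,285,.058),("base l top",260,37,.012),("bolt rear",284,212,.068),("bolt rear@90",284,212,.0905)):
    print(n,F(ray(c,u,v,z)).round(1))
def proj(c,p):
    q=np.linalg.inv(c["cam_to_world"])@np.r_[p,1];return q[0]/q[2]*c["fx"]+c["cx"],q[1]/q[2]*c["fy"]+c["cy"]
p=RF@np.array([-.066,.081])+T
print("ball exp wrist",proj(c,[*p,.0905]),"side",proj(s,[*p,.0905]))
a=c["image"][190:290,230:340,::-1];b=s["image"][175:255,290:380,::-1]
A=cv2.resize(a,(440,400),interpolation=2);B=cv2.resize(b,(450,400),interpolation=2)[:, :360]
cv2.imwrite("pics/AB.png",np.hstack([A,B]))
E
```

```text
hinge c [110.  90.]
outer edge [-61.9  90.3]
inner edge [88.3 70.9]
corner [110.  -88.9]
corner2 [-126.8  -91.7]
base l top [124.3 104. ]
bolt rear [-39.   80.1]
bolt rear@90 [-31.8  80.3]
ball exp wrist (np.float64(283.11070490661194), np.float64(246.7636368284049)) side (np.float64(322.8228378234289), np.float64(192.73758797067904))
```

View pics/AB.png

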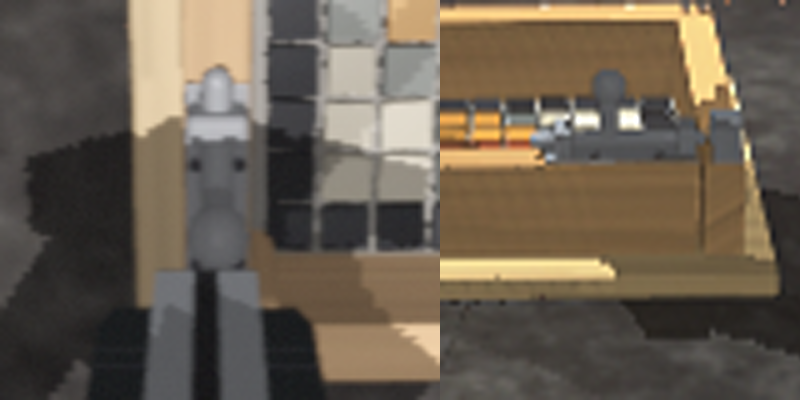

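The frame fit holds to about 1 mm and the gate outer face reads y = 90, so it is fully shut. The ball is at (284,249), near frame x = -68, y = 81. Next I'll push the bolt.

```bash
python3 - <<'E'
from h import *
from rig import manip
print("width",manip.get_width())
manip.servo_line(w(-32,81,.20),rate=.2)
manip.servo_line(w(-32,81,.081),rate=.12)
d=np.r_[RF@[1.,0],0]
f0=force(manip);print(manip.get_time(),f0.round(2))
x=-32
while x>-78:
    x-=4 if x>-44 else (1.5 if x>-67 else .6)
    manip.servo_line(w(x,81,.081),rate=.04)
    f=(force(manip,4)-f0);print(round(x,1),round(f@d,2),end="; ")
    if f@d>6 or np.linalg.norm(f)>9: break
print(f.round(2),(RF.T@(manip.get_position()[:2]-T)*1e3).round(2),manip.get_time())
E
```

```text
width -0.00014184908451367467
19.0667 [-0.2   0.35 -0.05]
-36 0.21; -40 0.12; -44 0.44; -45.5 0.13; -47.0 0.22; -48.5 -0.12; -50.0 1.0; -51.5 1.24; -53.0 1.16; -54.5 1.09; -56.0 0.5; -57.5 0.83; -59.0 1.16; -60.5 0.83; -62.0 1.28; -63.5 1.22; -65.0 1.18; -66.5 1.13; -68.0 1.3; -68.6 1.73; -69.2 1.36; -69.8 1.26; -70.4 1.28; -71.0 3.11; -71.6 5.56; -72.2 7.48; [ 7.34  1.46 -1.54] [-71.16  80.84] 27.3
```

The bolt stopped at the predicted end of travel (x ≈ -71.2, expected -71.5). I'll back off and check.

```bash
python3 - <<'E'
from h import *
from rig import manip
import cv2
from scipy.spatial.transform import Rotation as Ro
manip.servo_line(w(-55,81,.081),rate=.1)
manip.servo_line(w(-55,81,.20),rate=.2)
manip.servo_line(w(-90,81,.24),rate=.2)
manip.hold(.2)
M=np.eye(4);M[:3,:3]=Ro.from_rotvec(manip.get_ee_rot()).as_matrix();M[:3,3]=manip.get_position()
c=manip.camera("wrist");c["cam_to_world"]=M@c["mount"];s=manip.camera("side")
F=lambda p:(RF.T@(p[:2]-T))*1e3
def proj(c,x,y,z):
    p=RF@np.array([x,y])/1e3+T
    q=np.linalg.inv(c["cam_to_world"])@np.r_[p,z,1];return np.array([q[0]/q[2]*c["fx"]+c["cx"],q[1]/q[2]*c["fy"]+c["cy"]])
A=c["image"].copy()
print("wrist exp ball home",proj(c,-90,81,.0905),"outer edge",proj(c,100,90,.058),proj(c,-60,90,.058),"corner",proj(c,110,-90,.058))
print("side exp ball home",proj(s,-90,81,.0905),manip.get_time())
b=s["image"][170:250,290:380,::-1]
cv2.imwrite("pics/fin.png",np.hstack([cv2.resize(A[110:290,210:390,::-1],(390,390),interpolation=2),cv2.resize(b,(400,390),interpolation=2)]))
E
```

```text
wrist exp ball home [282.388797   200.01212169] outer edge [273.16026391  -6.05085186] [274.21156941 165.92811472] corner [468.55148297 -18.76336506]
side exp ball home [334.09826119 192.61034469] 29.0833
```

View pics/fin.png

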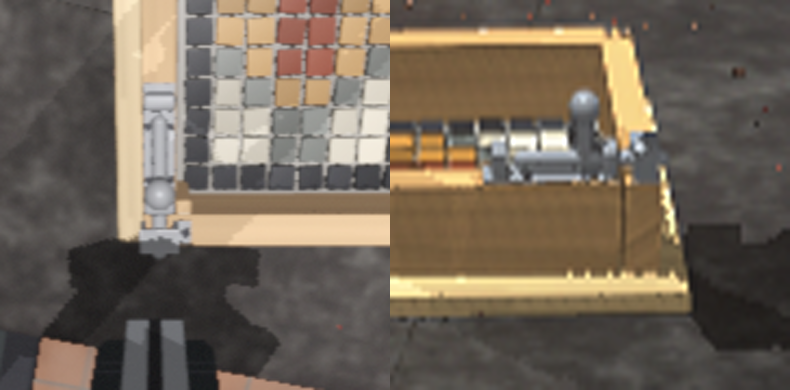

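The ball is at (283,200) in the wrist view and (334,191) in the side view, against (282,200) and (334,193) predicted for home. The rod is in the keeper, the gate is flush and the frame hasn't moved.

```bash
python3 -c "
from rig import manip
print(manip.sign_off())"
```

```text
the job is handed in; nothing more can be done
None
```

The gate is pushed fully shut and the bolt is home in the keeper; the frame did not move, nothing around it was touched, and I handed the job in at about 29 s of the 54 s allowed.

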